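Screw a feed hopper square onto its seal and lock it

TASK

Screw the square grey hopper clockwise down its neck until you feel it begin to squeeze the rubber seal hidden inside it, then keep turning only as far as the next position in which its sides stand square with the stand's base plate; turning further could crush the seal. Then let go and push the steel locking slide fully home so that its jaw lies along the hopper's flat side. Do not shift the bottles and the jar that stand round it.

Things in the scene. Friction and masses are not known exactly. Their poses are not given: they have to be found in the camera images.
- stand: bare aluminium feeder stand fixed on the worktop: base plate 130 (x) x 120 (y) x 12 mm with a round body of 58 mm diameter up to 60 mm height, a short side stub on its +x side below 46 mm, and a threaded neck on top. Origin: centre of the underside, on the thread's axis; z up, x and y along the edges of the base plate
- neck (a point): foot of the neck, on the thread's axis, 60 mm above the worktop. A rubber seal is hidden in the hopper's socket; the angle at which it starts to be squeezed varies and cannot be measured or seen: feel for it. From first touch on it pushes back 31 N more each quarter turn, felt as 0.30 N m more torque per rad, springy (it stays while you hold still). Tight from 2.5 N, at most 41 N, crushed over 46 N
- hopper: grey plastic square hopper screwed on the neck: 40 x 40 mm, 65 mm tall, open top, walls 3.5 mm. Origin: centre of its underside, about 80 mm up at the start; x, y square to its sides, z up. Clockwise from above screws it down 12 mm a turn (3 mm a quarter: move down with it). Thread friction 0.75 N m while turning; it stays where left. The seal is met after 0.5 to 3.9 rad of turning
- hopper_center (a point): centre of the hopper, 32.5 mm above its underside, axes as the hopper's; grip it here or up to 12 mm higher by two opposite flat sides, 40 mm apart. Its corners sweep a 57 mm circle; at grip height nothing else is nearer to the axis than 80 mm; the slide's jaw ends lower, 96 mm above the worktop
- tab (a point): the slide's upright steel push tab, 8 mm below its top, mid thickness: 24 mm wide, 7 mm thick along the push, top 115 mm above the worktop, free down to 91 mm. The slide lies on the stand's -y side; axes as the stand's; pushing along +y (towards the hopper) sends it home. Behind the tab is free room over the rail, whose guides are 91 mm high
- lock (a joint): travel of the locking slide in m: 0 pulled right back, 0.030 fully home (its own stop), growing towards the hopper; about 2 N moves it. Home, its 34 mm wide steel jaw stands 2 mm from the flat of a square hopper; a hopper more than about 6 degrees out of square blocks it
- sample_jar_1_mid (a point): bystander: small sample jar with a screw cap, 23 mm diameter, 47 mm tall; point half-way up
- small_bottle_mid (a point): bystander: white small screw-cap bottle, 36 mm diameter, 60 mm tall; point half-way up
- reagent_bottle_mid (a point): bystander: dark reagent bottle, 52 mm diameter, 106 mm tall; point half-way up
Mind the look-alikes: they are no part of the job. What is meant by the stand is not blue or pink, and is the larger of those in its own colour.

How it is judged:
By the outcome, as a careful person would: the job done as asked, in the order asked, and still so for the second after the job is handed in, with the robot touching nothing.
It also fails if it takes over 61 s, if anything falls off the work surface, if the arm or the gripper's body presses on something with over 40 N, if the wrist force passes 120 N, or if a joint passes its speed limit or range.

ROBOT

A 7-joint arm with a two-finger parallel gripper is mounted at the origin on a cart in front of the work surface, level with it; the furniture and walls round the work are solid. World frame = base frame: x ahead of the robot, y to its left, z up, the work surface at z = 0. Lengths are in m, angles in rad, forces in N, time in s.
With the tool pointing down it reaches from about 0.4 to 0.85 m from the base axis. Payload 4.5 kg.
Tool frame: the origin (TCP) lies at the very end of the fingers, on their centre line; the grasp point (between the pads) lies 19 mm behind it; z points along the fingers, y is the line along which they close (so a half turn about z gives the same grasp; the last joint's range is limited). The gripper opens to 88 mm and grips with 3 to 60 N. Pads are 18 mm wide; open, the fingers measure 123 mm over their backs; the gripper's body (75 mm by 187 mm) begins 45 mm behind the grasp point.
Start: joints at [1.371, 0.689, -0.195, 1.565, 0.157, 0.902, -0.215], TCP at [0.145, -0.608, 0.239] pointing down, gripper open.
Joint ranges: [-3.01, 3.01], [-0.46, 2.08], [-1.47, 1.51], [0.13, 2.56], [-1, 4.14], [0.04, 2.09], [-2.66, 2.66]. Speed limits (rad/s): [2.57, 2.57, 3.14, 3.14, 3.14, 3.14, 3.14].

INTERFACE

Orientations are given as a unit quaternion [x, y, z, w].
In Python, from plant import r gives the robot as it stands. The module is installed in compiled form; this text tells all that it offers.
- The arm moves only by the tool step_arm, never from a script. Its argument "increments" is a list of rows, each a list of 2 entries, a list of its own where there are three numbers: the shift along the world's x, y, z in cm, then the turn, a rotation vector about the world's x, y, z in degrees. A call has exactly 10 rows; each row shifts and turns the commanded pose from where the row before left it; what a row does not reach is not made up. A row lasts 1/10 s, in which the tool goes at most 50 mm and 8.59 degrees, less where a joint would pass 70% of its speed; a pose out of reach is approached as far as the arm can. A call is refused whole if a number of a shift passes 5 or a number of a turn 8.59, either way. A call with a gripper value outside its range is refused whole. "fingers" is the opening, from 0 (shut) to 1 (fully open), set as the call begins (left out, the last holds). The fingers move at their own pace and stop on an object; "grip_force" is the grip in N (left out, the last holds). Time passes only in rows, so rows that do not move let the fingers close, or fill a call up. It gives the time, the measured TCP pose, the force, the opening and the grip force at its end, in the units of the state.
- r.get_state(): the state, without advancing time (a new reading comes with each control period).
- r.snapshot(name): name is "scene" or "top" or "wrist"; returns (picture, depth): 420x560x3 uint8, red, green, blue; 420x560 float32, m along the optical axis (not along the pixel's ray), 0 where there is no reading.
- r.calibration(name): a dict with "fov_y" (degrees; the focal length in pixels is half the picture's height over the tangent of half this angle, whatever the lens; pixels are square), "cx", "cy" (the principal point, pixels), "R" (3x3) and "t" (3): a world point X has camera coordinates R X + t. Camera axes: x right, y down, z forward; pixel columns grow to the right and rows downward; lengths in m; the calibration is good to about 2 mm. A picture is of the moment at which its call begins: read the wrist's pose just before it. calibration takes no time and is no camera call; for the wrist camera it gives the pose at the moment of the call.
- r.finish_job(): hands the job in; it is judged then, once.
The state is a dict: "clock": time; "q": joint angles; "qd": joint speeds; "joint_torque": joint torques, N m; "tool_pos": TCP position; "eef_rot": TCP orientation; "contact_force": force on the tool from outside, world axes, zero at the start; "moment": the same for the moment, N m; "opening": opening from 0.0 (shut) to 1.0 (fully open); "finger_force": force on a finger pad.
Only numpy, scipy, OpenCV 4.12 (cv2) and the standard library are available. Lean on these libraries where they do the work, as an engineer would, in place of code of your own. Each camera call takes 0.05 s, during which the arm holds its last target. There are 200 camera calls.

## Working session

There is one attempt and no reset: what is moved stays moved. The work goes in short steps, Python scripts to look and compute and a tool call to move; the robot and the scene stay as the last step left them, time stands still between calls to the robot, and variables do not carry over. Pictures are saved under pics/ and viewed, at most 10 in all, crops included, and the job is handed in when it is done.

Besides the shell and the picture viewer there is one more tool, called after ">>>" as name(argument=value, ...), one argument or row to a line, values as JSON. step_arm: Moves the arm, as the interface text tells. Its arguments: {"type":"object","properties":{"increments":{"type":"array","items":{"type":"array"}},"fingers":{"type":"number"},"grip_force":{"type":"number"}},"required":["increments"]}

```bash
mkdir -p pics
cat > h.py <<'E'
import numpy as np, cv2
from plant import r
def snap(n,f):
    c=r.calibration(n); im,d=r.snapshot(n)
    cv2.imwrite(f'pics/{f}.png',im[:,:,::-1]); np.savez(f'pics/{f}.npz',im=im,d=d,R=c['R'],t=c['t'],fov=c['fov_y'],cx=c['cx'],cy=c['cy'])
    return im,d,c
def load(f): return np.load(f'pics/{f}.npz')
def cloud(f):
    a=load(f); h,w=a['d'].shape; F=h/2/np.tan(np.radians(a['fov'])/2)
    v,u=np.mgrid[:h,:w]; d=a['d']
    P=np.stack([(u-a['cx'])/F*d,(v-a['cy'])/F*d,d],-1)
    X=(P-a['t'])@a['R']; X[d==0]=np.nan
    return a['im'],X
E
python3 - <<'E'
from h import *
s=r.get_state(); print(s)
for n in('top','scene'): 
    im,d,c=snap(n,n+'0'); print(c)
a=cv2.imread('pics/top0.png');b=cv2.imread('pics/scene0.png')
E
```

```text
{'clock': 0.0, 'q': array([ 1.37079662,  0.68999563, -0.19450631,  1.5663604 ,  0.15732256,
        0.90246419, -0.21510497]), 'qd': array([ 3.57877135e-04, -3.64151292e-04, -2.37494428e-05,  8.01896916e-04,
        2.92429374e-04, -1.59985116e-04, -1.63629744e-03]), 'joint_torque': array([ 3.42663907e-05, -5.27561545e+01, -1.26665600e+00, -1.53433746e+01,
       -5.25898975e-02,  6.44944055e-03,  2.01964426e-04]), 'tool_pos': array([ 0.14459432, -0.60739389,  0.2378982 ]), 'eef_rot': array([ 9.93169351e-01,  1.16678187e-01, -1.81208593e-04, -8.98937444e-04]), 'contact_force': array([0.51310677, 0.35648832, 0.05280442]), 'moment': array([-0.02212343, -0.03861073,  0.00355954]), 'finger_force': 0.0, 'opening': 1.0033507528055663}
{'fov_y': 52.97325361986891, 'cx': 285.89640466801717, 'cy': 217.01919897478686, 'R': array([[ 0.01589052, -0.9996313 ,  0.02201721],
       [-0.98437613, -0.01950235, -0.17499511],
       [ 0.17535997, -0.01889245, -0.98432309]]), 't': array([-0.10646816,  0.57387098,  0.86369313])}
{'fov_y': 51.87391350613122, 'cx': 276.7856943687724, 'cy': 202.74950163321506, 'R': array([[-0.91170196, -0.41065509, -0.01272529],
       [-0.30515479,  0.69756811, -0.64828951],
       [ 0.27510014, -0.58716364, -0.76128758]]), 't': array([0.46682052, 0.27198507, 0.97519396])}
```

View pics/top0.png

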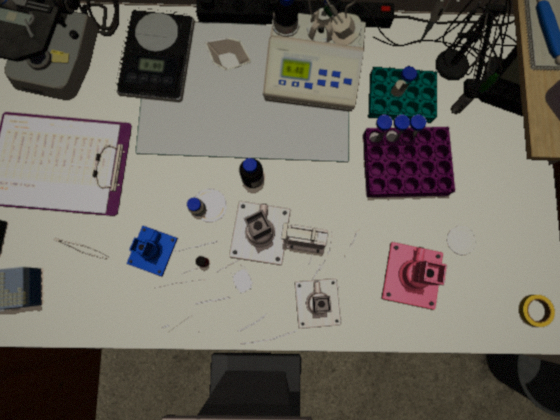

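View pics/scene0.png

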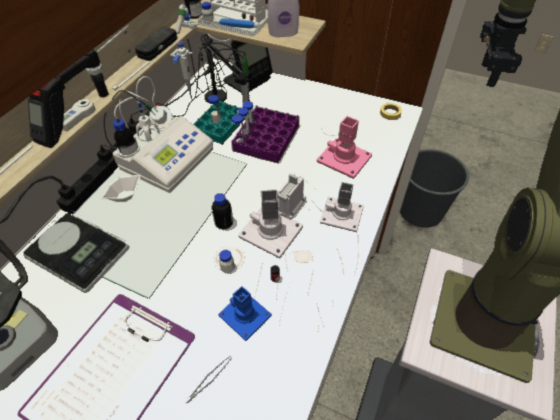

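Candidates for the stand, in top-view pixels:
- blue at (150,247)
- pink at (420,275)
- bare aluminium, small, at (318,303)
- bare aluminium, large, at (260,230), with the slide at (305,238)

The large aluminium one fits: it isn't blue or pink, and it is the larger of its colour. I'll confirm with a crop and measure it.

Run:
```python
from h import *
im,X=cloud('top0')
x0,y0,x1,y1=180,145,340,265
cv2.imwrite('pics/crop.png',cv2.resize(im[y0:y1,x0:x1,::-1],None,fx=5,fy=5,interpolation=cv2.INTER_CUBIC))
Z=X[...,2]; 
sub=np.zeros(Z.shape,bool); sub[195:270,225:335]=1
for lo,hi in((.006,.016),(.085,.1),(.1,.12),(.12,.135),(.135,.16)):
    m=sub&(Z>lo)&(Z<hi); p=X[m]
    if len(p)<5: print(lo,len(p)); continue
    rc=cv2.minAreaRect((p[:,:2]*1000).astype(np.float32)); print(lo,len(p),np.round(p.mean(0),4),rc, np.argwhere(m).mean(0)[::-1])
# plates of both aluminium stands, worktop
print('table',np.nanmedian(Z[270:300,200:280]))
for n,(c,rw) in dict(jar=(202,262),sb=(195,207),rb=(251,172)).items():
    s=X[rw-22:rw+22,c-18:c+18].reshape(-1,3); s=s[s[:,2]>.02]; print(n,s.min(0).round(3),s.max(0).round(3))
```

```text
0.006 2190 [ 0.5382 -0.0438  0.0107] ((540.23095703125, -81.69539642333984), (208.83302307128906, 130.30361938476562), 82.16603088378906) [261.92557078 236.26803653]
0.085 540 [ 0.5334 -0.1229  0.0899] ((535.2244873046875, -105.15748596191406), (147.44041442871094, 39.1028938293457), 86.61029815673828) [298.87592593 234.17407407]
0.1 309 [ 0.5446 -0.0541  0.113 ] ((543.7545776367188, -83.19776916503906), (142.35028076171875, 48.947593688964844), 89.76301574707031) [265.42394822 226.49838188]
0.12 57 [ 0.5452 -0.0392  0.1273] ((544.6146850585938, -38.01447677612305), (37.20587921142578, 38.700889587402344), 27.593481063842773) [257.73684211 224.98245614]
0.135 164 [ 0.547  -0.0384  0.1438] ((546.4359130859375, -38.110496520996094), (39.93522262573242, 39.20359420776367), 27.944231033325195) [256.9695122  222.68292683]
table -0.0013316225914248613
jar [0.466 0.075 0.02 ] [0.487 0.097 0.05 ]
sb [0.581 0.087 0.021] [0.614 0.122 0.063]
rb [ 0.65  -0.042  0.021] [0.697 0.008 0.108]
```

View pics/crop.png

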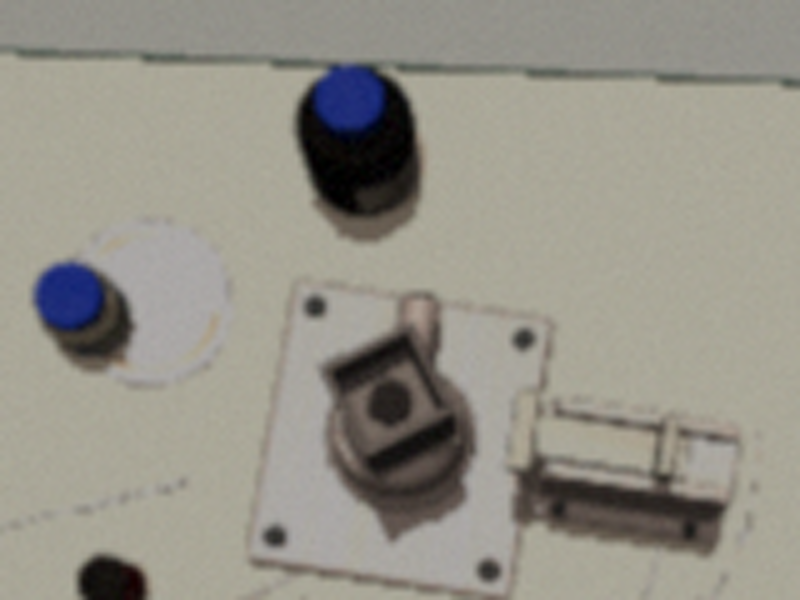

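The crop confirms it: the large aluminium stand has its stub at the top (+x, crop (420,320)). The slide with its tab at crop (668,455) is on the right (-y), and the hopper is turned relative to the plate. Next I'll refine the stand's pose and the tab position.

Run:
```python
from h import *
im,X=cloud('top0'); Z=X[...,2]
sub=np.zeros(Z.shape,bool); sub[195:270,225:335]=1
m=sub&(Z>.006)&(Z<.018)&(X[...,1]>-.098)
u8=(m*255).astype(np.uint8)
p=X[m][:,:2]
rc=cv2.minAreaRect((p*1000).astype(np.float32)); print(rc)
# edge-line fits: +y edge, -x edge, +x edge
a=np.radians(-7.8); ex=np.array([np.cos(a),np.sin(a)]); ey=np.array([-ex[1],ex[0]])
c=np.array(rc[0])/1000; q=(p-c)@np.c_[ex,ey]
for ax,sg in((0,1),(0,-1),(1,1)):
    o=q[:,1-ax]; bins=np.arange(-.05,.05,.005); E=[]
    for b in bins:
        s=q[(o>=b)&(o<b+.005)]
        if len(s): E.append((b+.0025,(s[:,ax]*sg).max()*sg))
    E=np.array(E); k=np.polyfit(E[:,0],E[:,1],1); print(ax,sg,np.degrees(np.arctan(k[0])),k[1],np.std(E[:,1]-np.polyval(k,E[:,0])))
# hopper
t=sub&(Z>.125)&(Z<.16); print(cv2.minAreaRect((X[t][:,:2]*1000).astype(np.float32)),np.percentile(Z[t],90))
h=np.array([.5464,-.0381]); 
t=sub&(Z>.095)&(Z<.13)&(X[...,1]<-.08); P=X[t]; L=(P[:,:2]-h)@np.c_[ex,ey]; 
for i in range(len(L)): print(np.round(np.r_[L[i],P[i,2]],3),end=' ')
```

```text
((546.1948852539062, -38.76306915283203), (122.10543823242188, 130.35191345214844), 82.26827239990234)
0 1 -2.5837631087973056 0.049381430989544464 0.034514257720880556
0 -1 -0.15939439818328138 -0.06430338456073463 0.000512954852502223
1 1 -0.0475634528122188 0.06030422987311961 0.000573720075705281
((546.3048095703125, -37.806888580322266), (40.311370849609375, 39.757957458496094), 27.171192169189453) 0.14615330932119808
[ 0.016 -0.052  0.098] [ 0.016 -0.054  0.095] [ 0.014 -0.05   0.097] [ 0.014 -0.052  0.095] [ 0.015 -0.056  0.096] [ 0.012 -0.05   0.095] [ 0.013 -0.059  0.095] [ 0.01  -0.053  0.097] [ 0.01  -0.057  0.097] [ 0.007 -0.051  0.096] [ 0.008 -0.053  0.096] [ 0.008 -0.055  0.096] [ 0.008 -0.057  0.097] [ 0.005 -0.051  0.096] [ 0.006 -0.055  0.096] [ 0.006 -0.058  0.099] [ 0.003 -0.052  0.096] [ 0.004 -0.054  0.096] [ 0.004 -0.058  0.096] [ 0.01  -0.11   0.111] [ 0.01  -0.112  0.112] [ 0.01  -0.113  0.117] [ 0.011 -0.116  0.113] [ 0.002 -0.056  0.095] [ 0.008 -0.11   0.115] [ 0.008 -0.112  0.114] [ 0.008 -0.114  0.113] [ 0.008 -0.116  0.115] [ 0.006 -0.11   0.112] [ 0.00
[... 581 characters left out ...]
13  0.115] [-0.002 -0.115  0.115] [-0.011 -0.054  0.096] [-0.004 -0.11   0.112] [-0.005 -0.111  0.116] [-0.004 -0.114  0.114] [-0.004 -0.116  0.115] [-0.013 -0.052  0.096] [-0.013 -0.054  0.096] [-0.013 -0.056  0.096] [-0.007 -0.11   0.113] [-0.006 -0.112  0.114] [-0.006 -0.114  0.113] [-0.006 -0.116  0.115] [-0.016 -0.051  0.095] [-0.015 -0.053  0.097] [-0.015 -0.055  0.096] [-0.015 -0.057  0.096] [-0.009 -0.11   0.115] [-0.008 -0.112  0.114] [-0.008 -0.114  0.117] [-0.008 -0.116  0.114] [-0.009 -0.109  0.098] [-0.01  -0.111  0.111] [-0.01  -0.112  0.115] [-0.01  -0.114  0.114] [-0.01  -0.116  0.116] [-0.011 -0.11   0.096] [-0.012 -0.111  0.107] [-0.012 -0.113  0.109] [-0.012 -0.115  0.113]
```

>>> step_arm(
  increments=[
    [[3.0, 0.2, 0], [0, 0, 6.5]],
    [[3.0, 0.8, 0], [0, 0, 6.5]],
    [[2.5, 1.2, 0], [0, 0, 6.5]],
    [[2.0, 1.5, 0], [0, 0, 6.5]],
    [[2, 2, 0], [0, 0, 6.5]],
    [[2, 2, 0], [0, 0, 6.5]],
    [[2, 2, 0], [0, 0, 6.5]],
    [[2, 2, 0], [0, 0, 6.5]],
    [[2, 2, 0], [0, 0, 6.5]],
    [[2, 2, 0], [0, 0, 6.5]],
  ],
  fingers=1,
  grip_force=60,
)

```text
clock: 1.1
tool_pos: [0.3702, -0.45, 0.2384]
eef_rot: [0.773, 0.634, -0.0, -0.0]
contact_force: [-0.1, -1.3, 0.2]
opening: 0.999
finger_force: 0.0
```

>>> step_arm(
  increments=[
    [[1.0, 2.1, 0], [0, 0, 6.5]],
    [[1.0, 2.1, 0], [0, 0, 6.5]],
    [[1.0, 2.1, 0], [0, 0, 6.5]],
    [[1.0, 2.1, 0], [0, 0, 6.5]],
    [[1.0, 2.1, 0], [0, 0, 6.5]],
    [[1.0, 2.1, 0], [0, 0, 6.5]],
    [[1.0, 2.1, 0], [0, 0, 6.5]],
    [[1.0, 2.1, 0], [0, 0, 6.5]],
    [[1.0, 2.1, 0], [0, 0, 6.5]],
    [[1.0, 2.1, 0], [0, 0, 6.5]],
  ],
)

```text
clock: 2.1
tool_pos: [0.4698, -0.2403, 0.2384]
eef_rot: [0.312, 0.95, -0.0, -0.0]
contact_force: [0.9, -0.3, 0.0]
opening: 1.0
finger_force: 0.0
```

>>> step_arm(
  increments=[
    [[0.8, 2.1, 0], [0, 0, 6.4]],
    [[0.8, 2.1, 0], [0, 0, 6.4]],
    [[0.8, 2.1, 0], [0, 0, 6.4]],
    [[0.8, 2.1, 0], [0, 0, 6.4]],
    [[0.8, 2.1, 0], [0, 0, 6.4]],
    [[0.8, 2.1, 0], [0, 0, 6.4]],
    [[0.8, 2.1, 0], [0, 0, 6.4]],
    [[0.8, 1.9, 0], [0, 0, 6.4]],
    [[0.7, 1.9, 0], [0, 0, 6.4]],
    [[0.4, 1.9, 0], [0, 0, 6.4]],
  ],
)

```text
clock: 3.1
tool_pos: [0.545, -0.0365, 0.2383]
eef_rot: [-0.239, 0.971, 0.0, -0.0]
contact_force: [-0.1, 0.3, -0.5]
opening: 0.997
finger_force: 0.0
```

Run:
```python
from h import *
from scipy.spatial.transform import Rotation as Ro
s=r.get_state(); print(s['q'].round(3),s['tool_pos'],Ro.from_quat(s['eef_rot']).as_matrix().round(4),s['moment'])
im,d,c=snap('wrist','w0'); im,X=cloud('w0'); Z=X[...,2]
D=np.hypot(X[...,0]-.5464,X[...,1]+.038)
t=(Z>.125)&(Z<.16)&(D<.045); print(t.sum(),cv2.minAreaRect((X[t][:,:2]*1000).astype(np.float32)),np.nanmedian(Z[t]))
im,d,c=snap('top','t1')
```

```text
[ 0.567  0.778 -1.059  1.781  0.775  1.065  1.273] [ 0.54504364 -0.03647286  0.23831199] [[-8.859e-01 -4.638e-01 -6.000e-04]
 [-4.638e-01  8.859e-01 -0.000e+00]
 [ 6.000e-04  3.000e-04 -1.000e+00]] [ 0.07349003 -0.14498233  0.01974082]
1981 ((548.1262817382812, -37.885963439941406), (40.707244873046875, 40.166404724121094), 27.486732482910156) 0.14540557428129797
```

View pics/w0.png

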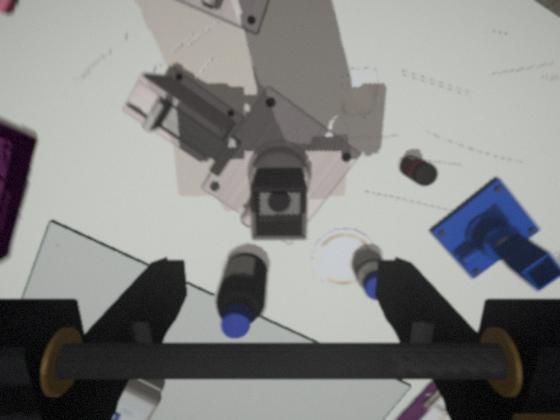

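The wrist view shows the hopper at (279,203), square to the fingers and centred between them. Going down now, then gripping.

>>> step_arm(
  increments=[
    [[0.2, -0.15, -1.5], [0, 0, 0]],
    [[0, 0, -1.5], [0, 0, 0]],
    [[0, 0, -1.5], [0, 0, 0]],
    [[0, 0, -1.5], [0, 0, 0]],
    [[0, 0, -1.5], [0, 0, 0]],
    [[0, 0, -1.5], [0, 0, 0]],
    [[0, 0, -1.5], [0, 0, 0]],
    [[0, 0, -1.5], [0, 0, 0]],
    [[0, 0, -1.0], [0, 0, 0]],
    [[0, 0, -0.5], [0, 0, 0]],
  ],
)

```text
clock: 4.2
tool_pos: [0.5464, -0.0385, 0.1025]
eef_rot: [-0.237, 0.972, 0.0, -0.001]
contact_force: [0.3, -0.2, -0.6]
opening: 0.997
finger_force: 0.0
```

>>> step_arm(
  increments=[
    [[0, 0, 0], [0, 0, 0]],
    [[0, 0, 0], [0, 0, 0]],
    [[0, 0, 0], [0, 0, 0]],
    [[0, 0, 0], [0, 0, 0]],
    [[0, 0, 0], [0, 0, 0]],
    [[0, 0, 0], [0, 0, 0]],
    [[0, 0, 0], [0, 0, 0]],
    [[0, 0, 0], [0, 0, 0]],
    [[0, 0, 0], [0, 0, 0]],
    [[0, 0, 0], [0, 0, 0]],
  ],
  fingers=0,
  grip_force=60,
)

```text
clock: 5.2
tool_pos: [0.5468, -0.0384, 0.1039]
eef_rot: [-0.237, 0.972, 0.0, 0.0]
contact_force: [-1.1, 0.6, 3.6]
opening: 0.451
finger_force: 60.0
```

```bash
cat >> h.py <<'E'
from scipy.spatial.transform import Rotation as Ro
def st():
    s=r.get_state(); M=Ro.from_quat(s['eef_rot']).as_matrix(); yaw=np.degrees(np.arctan2(M[1,0],M[0,0]))%360
    rel=(207.4-yaw+180)%360-180 if False else 207.4-yaw
    print('t',round(s['clock'],2),'yaw',yaw.round(2),'p',(s['tool_pos']*1000).round(1),'F',s['contact_force'].round(1),'M',s['moment'].round(3),'op',round(s['opening'],3),'ff',round(s['finger_force'],1),'q',s['q'].round(2))
    with open('log.txt','a') as f: f.write(f"{s['clock']:.2f} {yaw:.3f} {s['moment'][2]:.4f}\n")
E
python3 -c "from h import *;st()"
```

```text
t 5.2 yaw 207.4 p [546.8 -38.4 103.9] F [-1.1  0.6  3.6] M [0.095 0.008 0.044] op 0.451 ff 60.0 q [ 0.49  0.95 -0.9   1.89  1.02  0.85  1.08]
```

>>> step_arm(
  increments=[
    [[0, 0, -0.005], [0, 0, -1.5]],
    [[0, 0, -0.005], [0, 0, -1.5]],
    [[0, 0, -0.005], [0, 0, -1.5]],
    [[0, 0, -0.005], [0, 0, -1.5]],
    [[0, 0, -0.005], [0, 0, -1.5]],
    [[0, 0, -0.005], [0, 0, -1.5]],
    [[0, 0, -0.005], [0, 0, -1.5]],
    [[0, 0, -0.005], [0, 0, -1.5]],
    [[0, 0, -0.005], [0, 0, -1.5]],
    [[0, 0, -0.005], [0, 0, -1.5]],
  ],
)

```text
clock: 6.2
tool_pos: [0.5468, -0.0382, 0.1034]
eef_rot: [-0.107, 0.994, 0.0, 0.0]
contact_force: [-2.0, 0.6, 4.7]
opening: 0.453
finger_force: 60.0
```

```bash
python3 -c "from h import *;st()"
```

```text
t 6.2 yaw 192.31 p [546.8 -38.2 103.4] F [-2.   0.6  4.7] M [0.063 0.134 0.737] op 0.453 ff 60.0 q [ 0.46  0.93 -0.85  1.89  0.98  0.81  0.85]
```

>>> step_arm(
  increments=[
    [[0, 0, -0.005], [0, 0, -1.5]],
    [[0, 0, -0.005], [0, 0, -1.5]],
    [[0, 0, -0.005], [0, 0, -1.5]],
    [[0, 0, -0.005], [0, 0, -1.5]],
    [[0, 0, -0.005], [0, 0, -1.5]],
    [[0, 0, -0.005], [0, 0, -1.5]],
    [[0, 0, -0.005], [0, 0, -1.5]],
    [[0, 0, -0.005], [0, 0, -1.5]],
    [[0, 0, -0.005], [0, 0, -1.5]],
    [[0, 0, -0.005], [0, 0, -1.5]],
  ],
)

```text
clock: 7.2
tool_pos: [0.5468, -0.038, 0.1029]
eef_rot: [0.023, 1.0, 0.0, 0.0]
contact_force: [-0.9, -0.4, 5.8]
opening: 0.448
finger_force: 60.0
```

```bash
python3 -c "from h import *;st()"
```

```text
t 7.2 yaw 177.32 p [546.8 -38.  102.9] F [-0.9 -0.4  5.8] M [0.106 0.16  0.7  ] op 0.448 ff 60.0 q [ 0.43  0.91 -0.79  1.89  0.94  0.76  0.62]
```

```bash
cat >> h.py <<'E'
def avg(n=6):
    m=[];y=[]
    for i in range(n):
        r.snapshot('top'); s=r.get_state(); M=Ro.from_quat(s['eef_rot']).as_matrix(); m.append(s['moment'][2]); y.append(np.degrees(np.arctan2(M[1,0],M[0,0]))%360)
    print('avg yaw %.2f Mz %.4f sd %.4f'%(np.mean(y),np.mean(m),np.std(m)),np.round(m,3))
E
python3 -c "from h import *;avg(8)"
```

```text
avg yaw 177.39 Mz 0.6330 sd 0.0500 [0.754 0.575 0.634 0.629 0.626 0.592 0.633 0.62 ]
```

>>> step_arm(
  increments=[
    [[0, 0, -0.005], [0, 0, -1.5]],
    [[0, 0, -0.005], [0, 0, -1.5]],
    [[0, 0, -0.005], [0, 0, -1.5]],
    [[0, 0, -0.005], [0, 0, -1.5]],
    [[0, 0, -0.005], [0, 0, -1.5]],
    [[0, 0, -0.005], [0, 0, -1.5]],
    [[0, 0, -0.005], [0, 0, -1.5]],
    [[0, 0, -0.005], [0, 0, -1.5]],
    [[0, 0, -0.005], [0, 0, -1.5]],
    [[0, 0, -0.005], [0, 0, -1.5]],
  ],
)

```text
clock: 8.6
tool_pos: [0.5468, -0.0378, 0.1024]
eef_rot: [0.153, 0.988, 0.001, 0.0]
contact_force: [-1.2, 1.5, 5.5]
opening: 0.449
finger_force: 60.0
```

```bash
python3 -c "from h import *;st();avg(5)"
```

```text
t 8.6 yaw 162.39 p [546.8 -37.8 102.4] F [-1.2  1.5  5.5] M [0.281 0.186 0.728] op 0.449 ff 60.0 q [ 0.4   0.89 -0.73  1.89  0.9   0.72  0.4 ]
avg yaw 162.42 Mz 0.6252 sd 0.0390 [0.691 0.638 0.601 0.622 0.575]
```

>>> step_arm(
  increments=[
    [[0, 0, -0.005], [0, 0, -1.5]],
    [[0, 0, -0.005], [0, 0, -1.5]],
    [[0, 0, -0.005], [0, 0, -1.5]],
    [[0, 0, -0.005], [0, 0, -1.5]],
    [[0, 0, -0.005], [0, 0, -1.5]],
    [[0, 0, -0.005], [0, 0, -1.5]],
    [[0, 0, -0.005], [0, 0, -1.5]],
    [[0, 0, -0.005], [0, 0, -1.5]],
    [[0, 0, -0.005], [0, 0, -1.5]],
    [[0, 0, -0.005], [0, 0, -1.5]],
  ],
)

```text
clock: 9.85
tool_pos: [0.5469, -0.0376, 0.1019]
eef_rot: [0.281, 0.96, 0.001, 0.0]
contact_force: [-0.7, 1.8, 4.9]
opening: 0.448
finger_force: 60.0
```

```bash
python3 -c "from h import *;st();avg(6)"
```

```text
t 9.85 yaw 147.42 p [546.9 -37.6 101.9] F [-0.7  1.8  4.9] M [0.326 0.209 0.75 ] op 0.448 ff 60.0 q [ 0.37  0.87 -0.66  1.9   0.85  0.68  0.18]
avg yaw 147.45 Mz 0.6330 sd 0.0415 [0.704 0.579 0.627 0.657 0.591 0.64 ]
```

>>> step_arm(
  increments=[
    [[0, 0, -0.005], [0, 0, -1.5]],
    [[0, 0, -0.005], [0, 0, -1.5]],
    [[0, 0, -0.005], [0, 0, -1.5]],
    [[0, 0, -0.005], [0, 0, -1.5]],
    [[0, 0, -0.005], [0, 0, -1.5]],
    [[0, 0, -0.005], [0, 0, -1.5]],
    [[0, 0, -0.005], [0, 0, -1.5]],
    [[0, 0, -0.005], [0, 0, -1.5]],
    [[0, 0, -0.005], [0, 0, -1.5]],
    [[0, 0, -0.005], [0, 0, -1.5]],
  ],
)

```text
clock: 11.15
tool_pos: [0.5471, -0.0374, 0.1014]
eef_rot: [0.403, 0.915, 0.001, 0.0]
contact_force: [-0.7, 2.6, 5.9]
opening: 0.449
finger_force: 60.0
```

```bash
python3 -c "from h import *;st();avg(6)"
```

```text
t 11.15 yaw 132.44 p [547.1 -37.4 101.4] F [-0.7  2.6  5.9] M [0.493 0.2   0.688] op 0.449 ff 60.0 q [ 0.33  0.86 -0.6   1.9   0.79  0.64 -0.03]
avg yaw 132.48 Mz 0.6556 sd 0.0282 [0.713 0.634 0.661 0.627 0.656 0.644]
```

>>> step_arm(
  increments=[
    [[0, 0, -0.005], [0, 0, -1.5]],
    [[0, 0, -0.005], [0, 0, -1.5]],
    [[0, 0, -0.005], [0, 0, -1.5]],
    [[0, 0, -0.005], [0, 0, -1.5]],
    [[0, 0, -0.005], [0, 0, -1.5]],
    [[0, 0, -0.005], [0, 0, -1.5]],
    [[0, 0, -0.005], [0, 0, -1.5]],
    [[0, 0, -0.005], [0, 0, -1.5]],
    [[0, 0, -0.005], [0, 0, -1.5]],
    [[0, 0, -0.005], [0, 0, -1.5]],
  ],
)

```text
clock: 12.45
tool_pos: [0.5472, -0.0373, 0.1009]
eef_rot: [0.519, 0.855, 0.001, -0.0]
contact_force: [-1.3, 4.0, 4.9]
opening: 0.447
finger_force: 60.0
```

```bash
python3 -c "from h import *;st();avg(6)"
```

```text
t 12.45 yaw 117.46 p [547.2 -37.3 100.9] F [-1.3  4.   4.9] M [0.649 0.165 0.76 ] op 0.447 ff 60.0 q [ 0.29  0.84 -0.53  1.9   0.73  0.6  -0.23]
avg yaw 117.47 Mz 0.6638 sd 0.0407 [0.709 0.701 0.647 0.691 0.593 0.641]
```

>>> step_arm(
  increments=[
    [[0, 0, -0.005], [0, 0, -1.5]],
    [[0, 0, -0.005], [0, 0, -1.5]],
    [[0, 0, -0.005], [0, 0, -1.5]],
    [[0, 0, -0.005], [0, 0, -1.5]],
    [[0, 0, -0.005], [0, 0, -1.5]],
    [[0, 0, -0.005], [0, 0, -1.5]],
    [[0, 0, -0.005], [0, 0, -1.5]],
    [[0, 0, -0.005], [0, 0, -1.5]],
    [[0, 0, -0.005], [0, 0, -1.5]],
    [[0, 0, -0.005], [0, 0, -1.5]],
  ],
)

```text
clock: 13.75
tool_pos: [0.5475, -0.0373, 0.1004]
eef_rot: [0.626, 0.779, 0.001, 0.0]
contact_force: [0.4, 4.7, 5.4]
opening: 0.449
finger_force: 60.0
```

```bash
python3 -c "from h import *;st();avg(8)"
```

```text
t 13.75 yaw 102.42 p [547.5 -37.3 100.4] F [0.4 4.7 5.4] M [1.06  0.064 0.769] op 0.449 ff 60.0 q [ 0.25  0.83 -0.46  1.9   0.66  0.56 -0.43]
avg yaw 102.45 Mz 0.6452 sd 0.0210 [0.642 0.676 0.66  0.602 0.655 0.654 0.628 0.645]
```

>>> step_arm(
  increments=[
    [[0, 0, -0.005], [0, 0, -1.5]],
    [[0, 0, -0.005], [0, 0, -1.5]],
    [[0, 0, -0.005], [0, 0, -1.5]],
    [[0, 0, -0.005], [0, 0, -1.5]],
    [[0, 0, -0.005], [0, 0, -1.5]],
    [[0, 0, -0.005], [0, 0, -1.5]],
    [[0, 0, -0.005], [0, 0, -1.5]],
    [[0, 0, -0.005], [0, 0, -1.5]],
    [[0, 0, -0.005], [0, 0, -1.5]],
    [[0, 0, -0.005], [0, 0, -1.5]],
  ],
)

```text
clock: 15.15
tool_pos: [0.5477, -0.0373, 0.0999]
eef_rot: [0.723, 0.691, 0.001, -0.0]
contact_force: [-0.1, 5.2, 4.6]
opening: 0.45
finger_force: 60.0
```

```bash
python3 -c "from h import *;st();avg(8)"
```

```text
t 15.15 yaw 87.43 p [547.7 -37.3  99.9] F [-0.1  5.2  4.6] M [ 1.145 -0.048  0.77 ] op 0.45 ff 60.0 q [ 0.21  0.82 -0.39  1.9   0.58  0.53 -0.62]
avg yaw 87.45 Mz 0.6449 sd 0.0326 [0.648 0.719 0.662 0.628 0.644 0.629 0.628 0.602]
```

>>> step_arm(
  increments=[
    [[0, 0, -0.002], [0, 0, -0.5]],
    [[0, 0, -0.002], [0, 0, -0.5]],
    [[0, 0, -0.002], [0, 0, -0.5]],
    [[0, 0, -0.002], [0, 0, -0.5]],
    [[0, 0, -0.002], [0, 0, -0.5]],
    [[0, 0, -0.002], [0, 0, -0.5]],
    [[0, 0, -0.002], [0, 0, -0.5]],
    [[0, 0, -0.002], [0, 0, -0.5]],
    [[0, 0, -0.002], [0, 0, -0.5]],
    [[0, 0, -0.001], [0, 0, -0.7]],
  ],
)

```text
clock: 16.55
tool_pos: [0.5477, -0.0373, 0.0997]
eef_rot: [0.753, 0.658, 0.001, -0.0]
contact_force: [-0.5, 5.2, 4.4]
opening: 0.448
finger_force: 60.0
```

```bash
python3 -c "from h import *;st();avg(12)"
```

```text
t 16.55 yaw 82.27 p [547.7 -37.3  99.7] F [-0.5  5.2  4.4] M [ 1.109 -0.085  0.722] op 0.448 ff 60.0 q [ 0.2   0.82 -0.36  1.9   0.55  0.52 -0.68]
avg yaw 82.28 Mz 0.7032 sd 0.0262 [0.761 0.684 0.704 0.719 0.728 0.677 0.701 0.707 0.675 0.713 0.712 0.659]
```

>>> step_arm(
  increments=[
    [[0, 0, 0.008], [0, 0, 2.4]],
    [[0, 0, 0.008], [0, 0, 2.4]],
    [[0, 0, 0.008], [0, 0, 2.4]],
    [[0, 0, 0.008], [0, 0, 2.4]],
    [[0, 0, 0.008], [0, 0, 2.4]],
    [[0, 0, 0.008], [0, 0, 2.4]],
    [[0, 0, 0.008], [0, 0, 2.4]],
    [[0, 0, 0.008], [0, 0, 2.4]],
    [[0, 0, 0.008], [0, 0, 2.4]],
    [[0, 0, 0.008], [0, 0, 2.4]],
  ],
)

```text
clock: 18.15
tool_pos: [0.5474, -0.0374, 0.1005]
eef_rot: [0.602, 0.799, 0.001, -0.001]
contact_force: [-0.7, 6.1, 4.3]
opening: 0.442
finger_force: 60.0
```

>>> step_arm(
  increments=[
    [[0, 0, -0.005], [0, 0, -1.5]],
    [[0, 0, -0.005], [0, 0, -1.5]],
    [[0, 0, -0.002], [0, 0, -0.5]],
    [[0, 0, -0.002], [0, 0, -0.5]],
    [[0, 0, -0.002], [0, 0, -0.5]],
    [[0, 0, -0.002], [0, 0, -0.5]],
    [[0, 0, -0.002], [0, 0, -0.5]],
    [[0, 0, -0.002], [0, 0, -0.5]],
    [[0, 0, -0.002], [0, 0, -0.5]],
    [[0, 0, -0.001], [0, 0, -0.7]],
  ],
)

```text
clock: 19.15
tool_pos: [0.5475, -0.0373, 0.1003]
eef_rot: [0.649, 0.761, 0.001, -0.0]
contact_force: [-0.3, 6.2, 4.8]
opening: 0.45
finger_force: 60.0
```

```bash
python3 -c "from h import *;st();avg(12)"
```

```text
t 19.15 yaw 99.06 p [547.5 -37.3 100.3] F [-0.3  6.2  4.8] M [1.122 0.041 0.717] op 0.45 ff 60.0 q [ 0.25  0.83 -0.44  1.9   0.64  0.55 -0.47]
avg yaw 99.07 Mz 0.7054 sd 0.0303 [0.743 0.705 0.674 0.685 0.731 0.729 0.743 0.741 0.692 0.682 0.691 0.647]
```

>>> step_arm(
  increments=[
    [[0, 0, -0.008], [0, 0, -2.3]],
    [[0, 0, -0.008], [0, 0, -2.3]],
    [[0, 0, -0.008], [0, 0, -2.4]],
    [[0, 0, -0.008], [0, 0, -2.4]],
    [[0, 0, -0.008], [0, 0, -2.4]],
    [[0, 0, -0.002], [0, 0, -0.5]],
    [[0, 0, -0.002], [0, 0, -0.5]],
    [[0, 0, -0.002], [0, 0, -0.5]],
    [[0, 0, -0.002], [0, 0, -0.5]],
    [[0, 0, -0.002], [0, 0, -0.7]],
  ],
)

```text
clock: 20.75
tool_pos: [0.5477, -0.0373, 0.0998]
eef_rot: [0.74, 0.673, 0.001, -0.0]
contact_force: [0.4, 5.8, 4.5]
opening: 0.448
finger_force: 60.0
```

```bash
python3 -c "from h import *;st();avg(12)"
```

```text
t 20.75 yaw 84.56 p [547.7 -37.3  99.8] F [0.4 5.8 4.5] M [ 1.116 -0.061  0.763] op 0.448 ff 60.0 q [ 0.21  0.82 -0.38  1.9   0.56  0.52 -0.65]
avg yaw 84.58 Mz 0.6936 sd 0.0396 [0.761 0.656 0.702 0.685 0.619 0.764 0.67  0.694 0.689 0.664 0.72  0.699]
```

>>> step_arm(
  increments=[
    [[0, 0, -0.008], [0, 0, -2.5]],
    [[0, 0, -0.008], [0, 0, -2.5]],
    [[0, 0, -0.008], [0, 0, -2.5]],
    [[0, 0, -0.008], [0, 0, -2.5]],
    [[0, 0, -0.008], [0, 0, -2.5]],
    [[0, 0, -0.008], [0, 0, -2.5]],
    [[0, 0, -0.002], [0, 0, -0.5]],
    [[0, 0, -0.002], [0, 0, -0.5]],
    [[0, 0, -0.002], [0, 0, -0.5]],
    [[0, 0, -0.002], [0, 0, -0.5]],
  ],
)

```text
clock: 22.35
tool_pos: [0.548, -0.0373, 0.0993]
eef_rot: [0.831, 0.556, 0.001, -0.0]
contact_force: [0.7, 6.0, 4.2]
opening: 0.448
finger_force: 60.0
```

```bash
python3 -c "from h import *;st();avg(8)"
```

```text
t 22.35 yaw 67.57 p [548.  -37.3  99.3] F [0.7 6.  4.2] M [ 1.1   -0.071  0.726] op 0.448 ff 60.0 q [ 0.16  0.81 -0.3   1.91  0.47  0.49 -0.85]
avg yaw 67.58 Mz 0.7044 sd 0.0341 [0.786 0.714 0.684 0.688 0.676 0.71  0.705 0.672]
```

>>> step_arm(
  increments=[
    [[0, 0, -0.008], [0, 0, -2.5]],
    [[0, 0, -0.008], [0, 0, -2.5]],
    [[0, 0, -0.008], [0, 0, -2.5]],
    [[0, 0, -0.008], [0, 0, -2.5]],
    [[0, 0, -0.008], [0, 0, -2.5]],
    [[0, 0, -0.008], [0, 0, -2.5]],
    [[0, 0, -0.002], [0, 0, -0.5]],
    [[0, 0, -0.002], [0, 0, -0.5]],
    [[0, 0, -0.002], [0, 0, -0.5]],
    [[0, 0, -0.002], [0, 0, -0.5]],
  ],
)

```text
clock: 23.75
tool_pos: [0.5481, -0.0375, 0.0987]
eef_rot: [0.904, 0.427, 0.001, -0.0]
contact_force: [1.2, 5.7, 3.4]
opening: 0.448
finger_force: 60.0
```

```bash
python3 -c "from h import *;st();avg(8)"
```

```text
t 23.75 yaw 50.59 p [548.1 -37.5  98.7] F [1.2 5.7 3.4] M [ 1.127 -0.211  0.79 ] op 0.448 ff 60.0 q [ 0.12  0.81 -0.22  1.91  0.36  0.46 -1.05]
avg yaw 50.60 Mz 0.7365 sd 0.0358 [0.753 0.818 0.714 0.749 0.721 0.728 0.719 0.691]
```

>>> step_arm(
  increments=[
    [[0, 0, -0.008], [0, 0, -2.5]],
    [[0, 0, -0.008], [0, 0, -2.5]],
    [[0, 0, -0.008], [0, 0, -2.5]],
    [[0, 0, -0.008], [0, 0, -2.5]],
    [[0, 0, -0.008], [0, 0, -2.5]],
    [[0, 0, -0.008], [0, 0, -2.5]],
    [[0, 0, -0.002], [0, 0, -0.5]],
    [[0, 0, -0.002], [0, 0, -0.5]],
    [[0, 0, -0.002], [0, 0, -0.5]],
    [[0, 0, -0.002], [0, 0, -0.5]],
  ],
)

```text
clock: 25.15
tool_pos: [0.5483, -0.0377, 0.0981]
eef_rot: [0.957, 0.289, 0.001, -0.0]
contact_force: [1.8, 5.7, 2.4]
opening: 0.449
finger_force: 60.0
```

```bash
python3 -c "from h import *;st();avg(8)"
```

```text
t 25.15 yaw 33.59 p [548.3 -37.7  98.1] F [1.8 5.7 2.4] M [ 1.108 -0.287  0.74 ] op 0.449 ff 60.0 q [ 0.07  0.8  -0.15  1.91  0.25  0.44 -1.24]
avg yaw 33.60 Mz 0.7011 sd 0.0150 [0.687 0.698 0.723 0.69  0.725 0.691 0.709 0.686]
```

>>> step_arm(
  increments=[
    [[0, 0, -0.008], [0, 0, -2.5]],
    [[0, 0, -0.008], [0, 0, -2.5]],
    [[0, 0, -0.008], [0, 0, -2.5]],
    [[0, 0, -0.008], [0, 0, -2.5]],
    [[0, 0, -0.008], [0, 0, -2.5]],
    [[0, 0, -0.008], [0, 0, -2.5]],
    [[0, 0, -0.002], [0, 0, -0.5]],
    [[0, 0, -0.002], [0, 0, -0.5]],
    [[0, 0, -0.002], [0, 0, -0.5]],
    [[0, 0, -0.002], [0, 0, -0.5]],
  ],
)

```text
clock: 26.55
tool_pos: [0.5484, -0.0379, 0.0976]
eef_rot: [0.99, 0.144, 0.001, -0.0]
contact_force: [2.8, 4.2, 3.0]
opening: 0.448
finger_force: 60.0
```

```bash
python3 -c "from h import *;st();avg(8)"
```

```text
t 26.55 yaw 16.6 p [548.4 -37.9  97.6] F [2.8 4.2 3. ] M [ 1.129 -0.433  0.672] op 0.448 ff 60.0 q [ 0.03  0.8  -0.08  1.91  0.13  0.43 -1.42]
avg yaw 16.61 Mz 0.6960 sd 0.0167 [0.724 0.72  0.698 0.674 0.689 0.683 0.683 0.698]
```

>>> step_arm(
  increments=[
    [[0, 0, -0.008], [0, 0, -2.5]],
    [[0, 0, -0.008], [0, 0, -2.5]],
    [[0, 0, -0.008], [0, 0, -2.5]],
    [[0, 0, -0.008], [0, 0, -2.5]],
    [[0, 0, -0.008], [0, 0, -2.5]],
    [[0, 0, -0.008], [0, 0, -2.5]],
    [[0, 0, -0.002], [0, 0, -0.5]],
    [[0, 0, -0.002], [0, 0, -0.5]],
    [[0, 0, -0.002], [0, 0, -0.5]],
    [[0, 0, -0.002], [0, 0, -0.5]],
  ],
)

```text
clock: 27.95
tool_pos: [0.5484, -0.0382, 0.097]
eef_rot: [1.0, -0.003, 0.001, -0.0]
contact_force: [3.7, 4.0, 2.5]
opening: 0.449
finger_force: 60.0
```

```bash
python3 -c "from h import *;st();avg(10)"
```

```text
t 27.95 yaw 359.6 p [548.4 -38.2  97. ] F [3.7 4.  2.5] M [ 1.145 -0.603  0.8  ] op 0.449 ff 60.0 q [-0.01  0.8  -0.01  1.92  0.01  0.42 -1.6 ]
avg yaw 359.61 Mz 0.7763 sd 0.0308 [0.775 0.782 0.797 0.818 0.746 0.756 0.748 0.838 0.744 0.758]
```

>>> step_arm(
  increments=[
    [[0, 0, -0.005], [0, 0, -1.5]],
    [[0, 0, -0.005], [0, 0, -1.5]],
    [[0, 0, -0.005], [0, 0, -1.5]],
    [[0, 0, -0.003], [0, 0, -1.0]],
    [[0, 0, -0.002], [0, 0, -0.5]],
    [[0, 0, -0.002], [0, 0, -0.5]],
    [[0, 0, -0.001], [0, 0, -0.5]],
    [[0, 0, -0.001], [0, 0, -0.4]],
    [[0, 0, 0], [0, 0, 0]],
    [[0, 0, 0], [0, 0, 0]],
  ],
)

```text
clock: 29.45
tool_pos: [0.5484, -0.0383, 0.0968]
eef_rot: [0.998, -0.068, 0.001, -0.0]
contact_force: [2.5, 3.4, 2.4]
opening: 0.453
finger_force: 60.0
```

```bash
python3 -c "from h import *;st();avg(10)"
```

```text
t 29.45 yaw 352.21 p [548.4 -38.3  96.8] F [2.5 3.4 2.4] M [ 1.113 -0.646  0.855] op 0.453 ff 60.0 q [-0.03  0.81  0.02  1.92 -0.04  0.42 -1.68]
avg yaw 352.22 Mz 0.8190 sd 0.0355 [0.854 0.768 0.829 0.824 0.84  0.854 0.768 0.868 0.775 0.812]
```

Seal touch is confirmed at about 14° yaw, with the torque rising at the expected slope. The hopper is now square with the plate. Releasing and moving to behind the tab.

>>> step_arm(
  increments=[
    [[0, 0, 0], [0, 0, 0]],
    [[0, 0, 0], [0, 0, 0]],
    [[0, 0, 0], [0, 0, 0]],
    [[0, 0, 0], [0, 0, 0]],
    [[0, 0, 0], [0, 0, 0]],
    [[0, 0, 0.5], [0, 0, 0]],
    [[0, 0, 2], [0, 0, 0]],
    [[0, 0, 3], [0, 0, 0]],
    [[0, 0, 3], [0, 0, 0]],
    [[0, 0, 2], [0, 0, 4.5]],
  ],
  fingers=1,
)

```text
clock: 30.95
tool_pos: [0.5474, -0.0386, 0.2039]
eef_rot: [1.0, -0.029, 0.001, 0.0]
contact_force: [-0.0, 0.5, 0.0]
opening: 0.999
finger_force: 0.0
```

>>> step_arm(
  increments=[
    [[-0.2, -1.5, 0], [0, 0, 8.5]],
    [[-0.2, -1.5, 0], [0, 0, 8.5]],
    [[-0.2, -1.5, 0], [0, 0, 8.5]],
    [[-0.2, -1.5, 0], [0, 0, 8.5]],
    [[-0.2, -1.5, 0], [0, 0, 8.5]],
    [[-0.2, -1.5, 0], [0, 0, 8.5]],
    [[-0.2, -1.5, 0], [0, 0, 8.5]],
    [[-0.2, -1.5, 0], [0, 0, 8.5]],
    [[-0.2, -1.5, 0], [0, 0, 8.5]],
    [[-0.3, -1.3, 0], [0, 0, 8.5]],
  ],
  fingers=0,
)

```text
clock: 31.95
tool_pos: [0.5255, -0.1877, 0.2019]
eef_rot: [0.755, 0.655, -0.0, 0.0]
contact_force: [-0.6, 0.1, -0.3]
opening: 0.117
finger_force: 0.0
```

Run:
```python
from h import *
st(); im,d,c=snap('top','t2'); snap('wrist','w2'); snap('scene','s2')
for n in('t2','w2','s2'):
    im,X=cloud(n); Z=X[...,2]; D=np.hypot(X[...,0]-.547,X[...,1]+.038)
    t=(Z>.11)&(Z<.15)&(D<.04)
    if t.sum()>20: print(n,t.sum(),cv2.minAreaRect((X[t][:,:2]*1000).astype(np.float32)),np.nanpercentile(Z[t],[10,50,90]))
    a=np.radians(-7.75); E=np.array([[np.cos(a),-np.sin(a)],[np.sin(a),np.cos(a)]])
    L=(X[...,:2]-[.547,-.038])@E
    t=(Z>.1)&(Z<.125)&(abs(L[...,0])<.02)&(L[...,1]<-.075)&(L[...,1]>-.13)
    if t.sum()>5: print('tab',t.sum(),L[t].mean(0),L[t].min(0),L[t].max(0),Z[t].max())
def z(n,x0,y0,x1,y1):
    i=cv2.imread(f'pics/{n}.png')[y0:y1,x0:x1]; return cv2.resize(i,(400,300),interpolation=cv2.INTER_CUBIC)
cv2.imwrite('pics/m2.png',np.hstack([z('t2',200,170,360,290),cv2.resize(cv2.imread('pics/w2.png'),(400,300))]))
```

```text
t 31.95 yaw 81.89 p [ 525.5 -187.7  201.9] F [-0.6  0.1 -0.3] M [-0.011 -0.043  0.057] op 0.117 ff 0.0 q [ 0.53  0.68 -0.45  1.8   0.41  0.76 -0.28]
t2 241 ((546.23291015625, -37.800636291503906), (40.11614227294922, 40.53268051147461), 83.4904556274414) [0.11493472 0.13604828 0.13898019]
tab 47 [-0.00142498 -0.112993  ] [-0.01283059 -0.11673945] [ 0.00983083 -0.10977452] 0.11689781904690544
tab 494 [ 0.00115284 -0.11148105] [-0.01071309 -0.11575683] [ 0.01269624 -0.1087927 ] 0.11802148643714756
s2 348 ((548.4580688476562, -38.33934020996094), (43.88090133666992, 41.84682846069336), 82.03348541259766) [0.11394265 0.1292148  0.13943956]
tab 47 [ 0.00047734 -0.11185179] [-0.00984436 -0.11632766] [ 0.01148949 -0.10813271] 0.11796227717248953
```

View pics/m2.png

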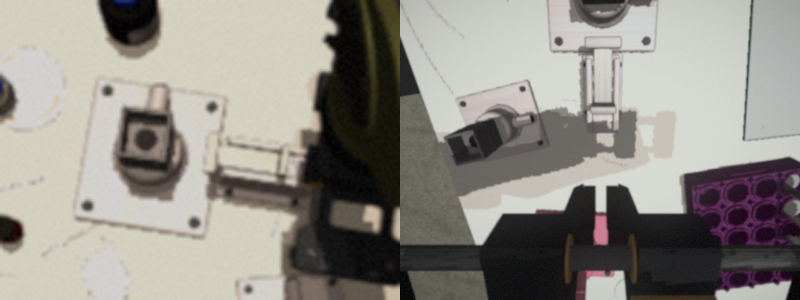

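Left: the hopper at (147,140) is square with the plate and the tab is at (290,165). Right: the fingers, almost shut, are behind the tab. Lowering and pushing.

>>> step_arm(
  increments=[
    [[0, 0, -1.5], [0, 0, 0]],
    [[0, 0, -1.5], [0, 0, 0]],
    [[0, 0, -1.5], [0, 0, 0]],
    [[0, 0, -1.5], [0, 0, 0]],
    [[0, 0, -1.5], [0, 0, 0]],
    [[0, 0, -1.3], [0, 0, 0]],
    [[0, 0, -1.0], [0, 0, 0]],
    [[0, 0, -0.5], [0, 0, 0]],
    [[0, 0, 0], [0, 0, 0]],
    [[0, 0, 0], [0, 0, 0]],
  ],
)

```text
clock: 33.1
tool_pos: [0.5262, -0.1865, 0.0989]
eef_rot: [0.757, 0.653, 0.0, 0.0]
contact_force: [0.4, 0.2, 0.8]
opening: 0.005
finger_force: 0.0
```

>>> step_arm(
  increments=[
    [[0.05, 0.4, 0], [0, 0, 0]],
    [[0.05, 0.4, 0], [0, 0, 0]],
    [[0.05, 0.4, 0], [0, 0, 0]],
    [[0.05, 0.4, 0], [0, 0, 0]],
    [[0.06, 0.4, 0], [0, 0, 0]],
    [[0.05, 0.4, 0], [0, 0, 0]],
    [[0.06, 0.4, 0], [0, 0, 0]],
    [[0.05, 0.4, 0], [0, 0, 0]],
    [[0.06, 0.4, 0], [0, 0, 0]],
    [[0.06, 0.4, 0], [0, 0, 0]],
  ],
)

```text
clock: 34.1
tool_pos: [0.5312, -0.1464, 0.0986]
eef_rot: [0.757, 0.653, -0.0, 0.0]
contact_force: [-0.3, -2.5, 1.5]
opening: 0.006
finger_force: 1.1
```

>>> step_arm(
  increments=[
    [[0.02, 0.1, 0], [0, 0, 0]],
    [[0.01, 0.1, 0], [0, 0, 0]],
    [[0.01, 0.1, 0], [0, 0, 0]],
    [[0.02, 0.1, 0], [0, 0, 0]],
    [[0.01, 0.1, 0], [0, 0, 0]],
    [[0.01, 0.1, 0], [0, 0, 0]],
    [[0.02, 0.1, 0], [0, 0, 0]],
    [[0.01, 0.1, 0], [0, 0, 0]],
    [[0.01, 0.1, 0], [0, 0, 0]],
    [[0.02, 0.1, 0], [0, 0, 0]],
  ],
)

```text
clock: 35.1
tool_pos: [0.5325, -0.1369, 0.0986]
eef_rot: [0.757, 0.653, -0.0, 0.0]
contact_force: [-0.9, -3.5, 1.4]
opening: 0.005
finger_force: 2.1
```

>>> step_arm(
  increments=[
    [[0.01, 0.05, 0], [0, 0, 0]],
    [[0, 0.05, 0], [0, 0, 0]],
    [[0.01, 0.05, 0], [0, 0, 0]],
    [[0.01, 0.05, 0], [0, 0, 0]],
    [[0, 0.05, 0], [0, 0, 0]],
    [[0.01, 0.05, 0], [0, 0, 0]],
    [[0.01, 0.05, 0], [0, 0, 0]],
    [[0.01, 0.05, 0], [0, 0, 0]],
    [[0, 0, 0], [0, 0, 0]],
    [[0, 0, 0], [0, 0, 0]],
  ],
)

```text
clock: 36.1
tool_pos: [0.5325, -0.1367, 0.0986]
eef_rot: [0.758, 0.652, -0.002, 0.002]
contact_force: [-1.0, -9.8, 2.4]
opening: 0.008
finger_force: 5.1
```

>>> step_arm(
  increments=[
    [[0.01, 0.1, 0], [0, 0, 0]],
    [[0.01, 0.1, 0], [0, 0, 0]],
    [[0.01, 0.1, 0], [0, 0, 0]],
    [[0.02, 0.1, 0], [0, 0, 0]],
    [[0.01, 0.1, 0], [0, 0, 0]],
    [[0, 0, 0], [0, 0, 0]],
    [[0, 0, 0], [0, 0, 0]],
    [[0, 0, 0], [0, 0, 0]],
    [[0, 0, 0], [0, 0, 0]],
    [[0, 0, 0], [0, 0, 0]],
  ],
)

```text
clock: 37.1
tool_pos: [0.5324, -0.1365, 0.0987]
eef_rot: [0.759, 0.651, -0.005, 0.003]
contact_force: [-1.4, -18.3, 2.6]
opening: 0.004
finger_force: 9.2
```

>>> step_arm(
  increments=[
    [[-0.15, -1, 0], [0, 0, 0]],
    [[-0.15, -1, 0], [0, 0, 0]],
    [[-0.15, -1, 0], [0, 0, 0]],
    [[0, 0, 1], [0, 0, 0]],
    [[0, 0, 2], [0, 0, 0]],
    [[0, 0, 3], [0, 0, 0]],
    [[0, 0, 4], [0, 0, 0]],
    [[-0.5, -2, 1], [0, 0, 0]],
    [[-0.5, -2, 0], [0, 0, 0]],
    [[-0.5, -2, 0], [0, 0, 0]],
  ],
)

```text
clock: 38.1
tool_pos: [0.5149, -0.217, 0.21]
eef_rot: [0.756, 0.654, 0.001, 0.001]
contact_force: [0.1, -0.6, 0.1]
opening: 0.004
finger_force: 0.0
```

Run:
```python
from h import *
st(); snap('top','t3'); snap('wrist','w3'); snap('scene','s3')
a=np.radians(-7.75); E=np.array([[np.cos(a),-np.sin(a)],[np.sin(a),np.cos(a)]])
for n in('t3','w3','s3'):
    im,X=cloud(n); Z=X[...,2]; D=np.hypot(X[...,0]-.547,X[...,1]+.038)
    t=(Z>.115)&(Z<.15)&(D<.04)
    if t.sum()>20: print(n,t.sum(),cv2.minAreaRect((X[t][:,:2]*1000).astype(np.float32)),np.nanpercentile(Z[t],[50,90]))
    L=(X[...,:2]-[.547,-.038])@E
    t=(Z>.105)&(Z<.125)&(abs(L[...,0])<.02)&(L[...,1]<-.06)&(L[...,1]>-.13)
    if t.sum()>5: print('tab',t.sum(),L[t].mean(0),L[t].min(0),L[t].max(0))
def z(n,x0,y0,x1,y1):
    i=cv2.imread(f'pics/{n}.png')[y0:y1,x0:x1]; return cv2.resize(i,(400,300),interpolation=cv2.INTER_CUBIC)
cv2.imwrite('pics/m3.png',np.hstack([z('t3',180,150,340,270),z('s3',180,160,340,280)]))
for n,(c,rw) in dict(jar=(202,262),sb=(195,207),rb=(251,172)).items():
    im,X=cloud('t3'); s=X[rw-22:rw+22,c-18:c+18].reshape(-1,3); s=s[s[:,2]>.02]; print(n,s.min(0).round(3),s.max(0).round(3))
```

```text
t 38.1 yaw 81.71 p [ 514.9 -217.   210. ] F [ 0.1 -0.6  0.1] M [-0.057 -0.091 -0.034] op 0.004 ff 0.0 q [ 0.59  0.67 -0.46  1.79  0.4   0.77 -0.22]
t3 220 ((546.2223510742188, -37.709835052490234), (40.3038215637207, 40.028568267822266), 83.72187042236328) [0.13646294 0.13900158]
tab 42 [-0.0021139  -0.08561127] [-0.01252264 -0.08905979] [ 0.01002382 -0.08229698]
tab 493 [ 0.00113588 -0.08527533] [-0.01067436 -0.08864201] [ 0.01316765 -0.08161849]
s3 302 ((548.5205078125, -37.584327697753906), (42.55385971069336, 41.828495025634766), 82.86618041992188) [0.13092299 0.13981654]
tab 42 [ 0.00143347 -0.08486157] [-0.01030561 -0.09035404] [ 0.0128767  -0.08160729]
jar [0.466 0.075 0.02 ] [0.487 0.097 0.048]
sb [0.581 0.087 0.02 ] [0.615 0.121 0.064]
rb [ 0.65  -0.042  0.02 ] [0.699 0.008 0.11 ]
```

View pics/m3.png

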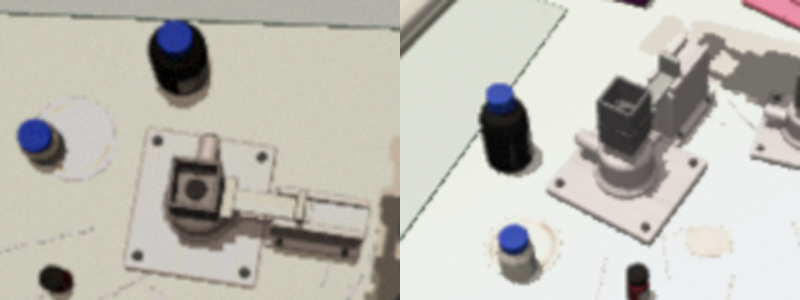

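The left panel shows the jaw at (228,195) up against the hopper's flat side, with the hopper square and the bystanders where they were. I'll check the jaw-to-flat gap, because the tab moved about 27 mm.

Run:
```python
from h import *
a=np.radians(-7.75); E=np.array([[np.cos(a),-np.sin(a)],[np.sin(a),np.cos(a)]])
for n in('top0','t2','t3','w2','w3','s2','s3'):
    im,X=cloud(n); Z=X[...,2]; L=(X[...,:2]-[.547,-.038])@E
    j=(Z>.092)&(Z<.100)&(abs(L[...,0])<.017)&(L[...,1]>-.07)&(L[...,1]<-.015)&~((Z>.1))
    w=j&(abs(L[...,0])>.0125)   # jaw ends: wider than the slide bar
    print(n,j.sum(),np.percentile(L[j][:,1],[2,25,50,90,98]).round(4) if j.sum()>5 else '', 'ends',w.sum(),np.percentile(L[w][:,1],[5,50,95]).round(4) if w.sum()>3 else '')
i=cv2.imread('pics/t3.png')[200:260,230:330]; j=cv2.imread('pics/w3.png')
cv2.imwrite('pics/z3.png',np.hstack([cv2.resize(i,(400,240),interpolation=cv2.INTER_CUBIC),cv2.resize(j[0:168,180:460],(400,240),interpolation=cv2.INTER_CUBIC)]))
```

```text
top0 76 [-0.0641 -0.0566 -0.054  -0.0499 -0.0188] ends 19 [-0.0595 -0.0527 -0.0167]
t2 76 [-0.0591 -0.057  -0.0544 -0.0505 -0.0497] ends 20 [-0.0588 -0.0544 -0.0503]
t3 74 [-0.0316 -0.0293 -0.0269 -0.0231 -0.0222] ends 17 [-0.0315 -0.0274 -0.0231]
w2 872 [-0.0693 -0.0564 -0.054  -0.0497 -0.0194] ends 220 [-0.0687 -0.054  -0.0491]
w3 40 [-0.07   -0.0696 -0.0688 -0.0549 -0.0525] ends 26 [-0.0699 -0.069  -0.0678]
s2 36 [-0.0641 -0.0574 -0.054  -0.0491 -0.0488] ends 7 [-0.0597 -0.0568 -0.0503]
s3 11 [-0.0681 -0.0624 -0.0564 -0.0288 -0.019 ] ends 5 [-0.0607 -0.0301 -0.019 ]
```

View pics/z3.png

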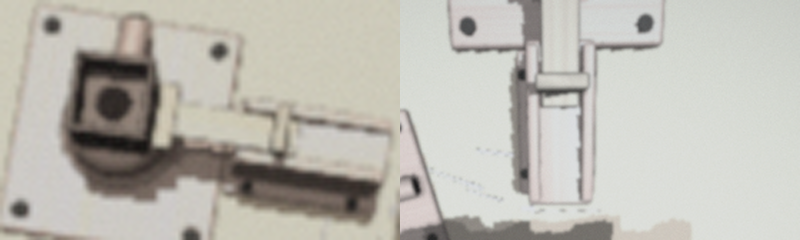

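The jaw's front face is 22 mm from the axis, so it sits 2 mm off the hopper's flat, exactly the described home position. It was pushed against a hard stop. Handing in.

```bash
python3 -c "from h import *;st();print(r.finish_job())"
```

```text
t 38.25 yaw 81.49 p [ 514.1 -217.7  209. ] F [ 0.5  0.  -0.5] M [-0.021 -0.067  0.013] op 0.006 ff 0.0 q [ 0.59  0.67 -0.46  1.79  0.4   0.77 -0.22]
the job is handed in; nothing more can be done
None
```

Handed in at 38 s: the hopper went about 22° past first seal touch (about 7 N) to the next square position, the slide is home against its stop with the jaw 2 mm off the flat, and the bottles and jar have not moved; on the way I backed it off about 24° once, before it had met the seal, to check the torque baseline.

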